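# Close a filter cassette with the bench pliers

### The job

Close the filter cassette in the bench pliers: lay the loose blue cap, boss up, in the cassette's mouth, then push the pliers' upper handle over and press it down until all four catches have clicked over the cap; feel for the clicks and stop there, do not bear down any harder or push the cap home with the gripper. Then let the handle spring back up so that the jaws stand open, and leave the vials and the finished cassette beside it standing where they are.

Things in the scene. Friction and masses are not known exactly. Their poses are not given: they have to be found in the camera images.
- cap: The loose blue cap, of revolution about its z axis: a flange 48 mm in diameter and 4 mm thick, on it a ribbed boss 26 mm in diameter and 14 mm tall (18 mm overall), 45 g. Origin: centre of the flange's flat underside. It lies on the worktop, boss up; grip the boss, fingertips just above the flange.
- cassette (a point): White cassette base, fixed in the pliers' lower jaw, 65 mm across. Origin: centre of the seat on which the cap finally lies, 30 mm above the worktop; z up. Rim 15.5 mm above the seat; round mouth 50.4 mm wide, chamfered to 54 mm at the rim. A cap laid in the mouth rests on the ramps of four orange sprung catches, its underside 10 to 12 mm above the seat, its flange about flush with the rim.
- catch_0 (a joint): One of four sprung catches at 45, 135, 225, 315 degrees from the pliers' x axis. It slides outward: 0 = home (m), about 0.003 while the cap passes, back near 0 once clicked over the flange. 15 to 30 N on the cap's boss (9 to 17 N at the grip point) drives it past all four, often two first and two later; after a click the force falls away.
- catch_1 (a joint): Catch 1, as catch 0.
- catch_2 (a joint): Catch 2, as catch 0.
- catch_3 (a joint): Catch 3, as catch 0.
- pliers: The bench pliers: lower arm clamped on a grey base plate 285 x 90 x 10 mm that is fixed to the worktop. Origin: on the worktop under the cassette's centre. The pliers' x axis points from the cassette to the hinge, so the closed handles point along -x; the hinge axis is along y.
- hinge (a point): Centre of the hinge pin of the upper arm: 105 mm along the pliers' x axis from the cassette, 51 mm above the worktop.
- upper_arm (a joint): Angle of the upper arm: 0 = horizontal, handle along the pliers' -x; 1.57 = handle straight up; stop at 2.15, leaning back from the cassette; lower stop -0.15. It starts at 1.75 to 2.05. It takes 2 to 4 N at the grip to push it over; let go from below, it springs back by itself to beyond 1.2, pushing gently at a finger in its way.
- handle_grip (a point): Where to push the upper handle's red sleeve: its back when open, its top when closed. At arm angle q it lies (-0.225 cos q + 0.0415 sin q) along the pliers' x and (0.225 sin q + 0.0415 cos q) in z from the hinge. The sleeve is a round bar 23 mm thick whose axis runs 11.5 mm inside this point, from 172 to 273 mm from the hinge.
- presser (a joint): Sprung domed presser under the upper arm, 105 mm from the hinge; value: how far its spring is squeezed (m), 0 up to 5 N on the presser, then 16 N per 0.001. Beyond 0.003 (53 N, some 27 N at the grip) the cap is overpressed. Its set screw may stand anywhere within 20 mm, so it meets the cap at an arm angle of 0.05 to 0.3, the catches click some 0.04 to 0.1 lower, and the angle must be felt for.
- finished_cassette: A finished cassette (white, blue cap already snapped in), 65 mm across, 34 mm tall, loose; origin at the centre of its underside. Bystander.
- vial_1: Glass vial with black cap, 22 mm across, 51 mm tall, loose; origin at the centre of its underside. Bystander.
- vial_2: Another such vial. Bystander.
Mind the look-alikes: they are no part of the job. Leave any black, brown or red look-alike of the cap alone.

How it is judged (in metres and radians):
On the way, in this order (a step that is already met when the one before it is completed fails the run):
1. the cap lies level in the cassette's mouth on the catches, let go (horizontal distance between cap and cassette below 0.003 m and z of cap in the frame of cassette between 0.008 and 0.014 m and angle between cap's own z axis and vertical below 0.14 rad and contact force between the fingers and cap below 0.05 N), for 0.2 s.
2. the pliers are closed on the cap, their presser bearing on it (value of joint upper_arm below 0.35 rad and value of joint presser above 0.0002 m).
At the end, for the whole second after the job is handed in: The cap lies on its seat in the cassette (underside within 1.5 mm of the seat, centred within 2.5 mm, level within 3 degrees), all four catches are back within 1 mm of home, and the upper arm stands open beyond 1.0 rad (z of cap in the frame of cassette between -0.0015 and 0.0015 m and horizontal distance between cap and cassette below 0.0025 m and angle between cap's own z axis and vertical below 0.06 rad and value of joint each of catch_0, catch_1, catch_2, catch_3 below 0.001 m and value of joint upper_arm above 0.9 rad); the robot touches nothing.
It fails at once if the presser's spring is squeezed beyond 3 mm: overpressed (value of joint presser above 0.003 m).
It fails at once if the cap is pushed home by the gripper instead of the pliers (horizontal distance between cap and cassette below 0.006 m and z of cap in the frame of cassette below 0.008 m and contact force between the fingers and cap above 3 N).
It fails at once if the finished cassette or a vial is knocked or moved by more than 20 mm (distance of any of finished_cassette, vial_1, vial_2 from where it was at the start of the episode above 0.02 m or angle between any of vial_1, vial_2, finished_cassette's own z axis and vertical above 0.5 rad).
It also fails if it takes over 67 s, if anything falls off the work surface, if the arm or the gripper's body presses on something with over 40 N, if the wrist force passes 120 N, or if a joint passes its speed limit or range.

### The arm

A 6-joint arm with a two-finger parallel gripper is mounted at the origin on a cart in front of the work surface, level with it; the furniture and walls round the work are solid. World frame = base frame: x ahead of the robot, y to its left, z up, the work surface at z = 0. Lengths are in mm, angles in rad, forces in N, time in s.
With the tool pointing down it reaches from about 425 to 1125 mm from the base axis. Payload 14.9 kg.
Tool frame: the origin (TCP) lies at the very end of the fingers, on their centre line; the grasp point (between the pads) lies 19 mm behind it; z points along the fingers, y is the line along which they close (so a half turn about z gives the same grasp; the last joint's range is limited). The gripper opens to 91 mm and grips with 3 to 60 N. Pads are 32 mm wide; open, the fingers measure 118 mm over their backs; the gripper's body (76 mm by 178 mm) begins 60 mm behind the grasp point.
Start: joints at [1.282, 0.379, 1.734, -0, 1.028, -0.033], TCP at [177.12, 677.234, 213.932] pointing down, gripper open.
Joint ranges: [-2.77, 2.77], [-0.74, 2.19], [0, 2.66], [-1.06, 4.2], [0.31, 2.87], [-3.08, 3.08]. Speed limits (rad/s): [1.89, 1.89, 2.39, 3.14, 3.14, 3.14].

### API

Orientations are given as a unit quaternion [x, y, z, w].
In Python, from workcell import r gives the robot as it stands. Calls block until the motion is done:
- r.move_pose(position, orientation): joint-space move of the TCP to a pose.
- r.line_to(position, rotation=None, max_speed=150, guard=None): straight line of the TCP; rotation=None keeps the orientation; max_speed is the mean speed in mm/s. With guard (N) it stops when the force on the tool has changed by that much, and returns True; else False.
- r.movej(angles): joint-space move.
- r.gripper_to(opening, strength=None): finger opening in mm; strength is the grip in N (None keeps the last); returns when the fingers have stopped.
- r.dwell(seconds).
- r.inverse_kinematics(position, orientation): joint angles nearest the present ones, or None.
- r.observe(): the state.
- r.snapshot(name): name is "scene" or "top" or "wrist"; returns (picture, depth): 384x512x3 uint8, red, green, blue; 384x512 float32, mm along the optical axis (not along the pixel's ray), 0 where there is no reading.
- r.calibration(name): a dict with "fov_y" (degrees; the focal length in pixels is half the picture's height over the tangent of half this angle, whatever the lens; pixels are square), "cx", "cy" (the principal point, pixels), "rvec" (rotation vector, rad) and "tvec" (3), from world to camera coordinates, as OpenCV has them; the wrist camera has in their place "tool_from_camera" (4x4, takes a point from camera to tool coordinates, whose origin is the TCP and whose axes are the flange's). Camera axes: x right, y down, z forward; pixel columns grow to the right and rows downward; lengths in mm; the calibration is good to about 2 mm. A picture is of the moment at which its call begins: read the wrist's pose just before it. calibration takes no time and is no camera call.
A pose or a line that the arm cannot do raises r.PlanningError and nothing moves.
- r.hand_in(): hands the job in; it is judged then, once.
Trained networks look in the newest picture that a camera, given by its name, has taken for a name from the list of things; names that differ only in an ending like _2 or _b are one class to them, and where a whole thing is asked for, a point or a joint stands for the part that bears it (a point fixed in the world has none). Each returns a list of dicts, best first, with "p" (0 to 1); they miss things now and then, are a little off and sometimes report something else, mostly with a low value. They report only what shows in the picture. A call takes as long as a camera call. They do not tell look-alikes from the thing itself.
- r.find_in(camera, thing): "extent" ([left, top, right, bottom] in pixels, round what is visible of it).
The state is a dict: "time": time; "q": joint angles; "joint_vel": joint speeds; "joint_torque": joint torques, N m; "ee_pos": TCP position; "eef_rot": TCP orientation; "contact_force": force on the tool from outside, world axes, zero at the start; "ft_torque": the same for the moment, N m; "opening": finger opening in mm; "grasp_force": force on a finger pad.
Only numpy, scipy, OpenCV 4.12 (cv2) and the standard library are available. Lean on these libraries where they do the work, as an engineer would, in place of code of your own. Each camera call takes 0.05 s, during which the arm holds its last target. There are 200 camera calls.

## Working session

There is one attempt and no reset: what is moved stays moved. The work goes in short steps, each a Python script; the robot and the scene stay as the last script left them, time stands still between calls to the robot, and variables do not carry over. Pictures are saved under pics/ and viewed, at most 10 in all, crops included, and the job is handed in when it is done.

```bash
ls; mkdir -p pics; cat > h.py <<'E'
import numpy as np, cv2
from workcell import r
def K(c):
    f=192/np.tan(np.radians(c["fov_y"])/2); return f,c["cx"],c["cy"]
def cloud(name):
    """world point per pixel (nan where no reading)"""
    o=r.observe(); im,d=r.snapshot(name); c=r.calibration(name); f,cx,cy=K(c)
    v,u=np.mgrid[:384,:512]; d=np.where(d>0,d,np.nan)
    P=np.dstack([(u-cx)/f*d,(v-cy)/f*d,d])
    if "rvec" in c:
        R=cv2.Rodrigues(np.array(c["rvec"],float))[0]; t=np.array(c["tvec"],float).ravel()
        return im,(P-t)@R
    from scipy.spatial.transform import Rotation as Ro
    T=np.array(c["tool_from_camera"]); Q=P@T[:3,:3].T+T[:3,3]
    return im,Q@Ro.from_quat(o["eef_rot"]).as_matrix().T+np.array(o["ee_pos"])
def save(im,n,s=1.5):
    cv2.imwrite(f"pics/{n}.png",cv2.resize(im[:,:,::-1],None,fx=s,fy=s))
E
python3 - <<'E'
from h import *
for n in("scene","top"):
    im,P=cloud(n); save(im,n); np.save(n+".npy",P); cv2.imwrite(n+"_raw.png",im[:,:,::-1])
    for t in("cap","cassette","pliers","upper_arm","finished_cassette","vial_1"):
        for q in r.find_in(n,t)[:3]:
            e=np.array(q["extent"]); u,v=int((e[0]+e[2])/2),int((e[1]+e[3])/2)
            print(n,t,round(q["p"],2),e.round(),P[min(v,383),min(u,511)].round())
print(r.observe()["time"],r.observe()["eef_rot"])
E
```

```text
pics
scene cap 0.58 [288. 187. 310. 200.] [ 535. -249.   15.]
scene cap 0.55 [308. 215. 329. 231.] [ 439. -180.    8.]
scene cap 0.52 [326. 162. 341. 174.] [ 533. -424.   18.]
scene cassette 0.59 [123. 170. 280. 309.] [611.  25.  -2.]
scene cassette 0.26 [170. 231. 188. 248.] [497. 177. 157.]
scene pliers 0.83 [122. 174. 280. 307.] [607.  29.  -0.]
scene pliers 0.72 [170. 234. 188. 248.] [498. 179. 154.]
scene upper_arm 0.73 [122. 176. 208. 283.] [698.  55.  -1.]
scene finished_cassette 0.79 [193. 197. 218. 224.] [657. -35.  22.]
scene finished_cassette 0.5 [167. 206. 184. 229.] [714.   9.  -1.]
scene vial_1 0.67 [171. 209. 182. 228.] [709.  10.  -1.]
scene vial_1 0.59 [153. 238. 159. 242.] [497. 218. 181.]
top cap 0.72 [322. 204. 338. 227.] [ 531. -336.   15.]
top cap 0.67 [291. 202. 307. 220.] [ 543. -253.   19.]
top cap 0.66 [268. 238. 286. 256.] [ 449. -192.   16.]
top cassette 0.68 [ 57. 191. 254. 242.] [539. 128.  11.]
top pliers 0.65 [ 56. 193. 256. 246.] [531. 122.  27.]
top upper_arm 0.9 [ 61. 221. 157. 240.] [502. 197. 174.]
top finished_cassette 0.96 [206. 158. 234. 181.] [658. -48.  35.]
top vial_1 0.59 [ 55. 196. 254. 244.] [530. 122.  50.]
top vial_1 0.38 [160. 159. 168. 168.] [675.  96.  50.]
0.7 [1.27570201e-01 9.91829544e-01 8.14483394e-06 1.28883503e-05]
```

View pics/scene.png

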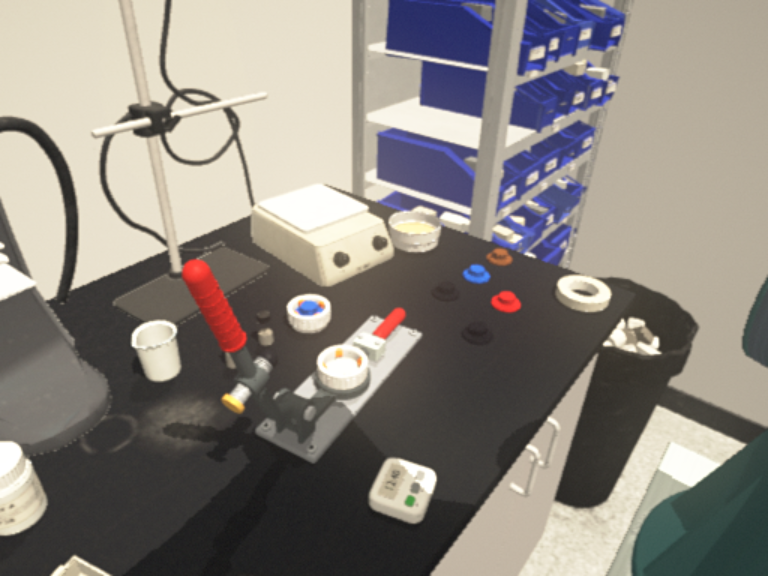

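View pics/top.png

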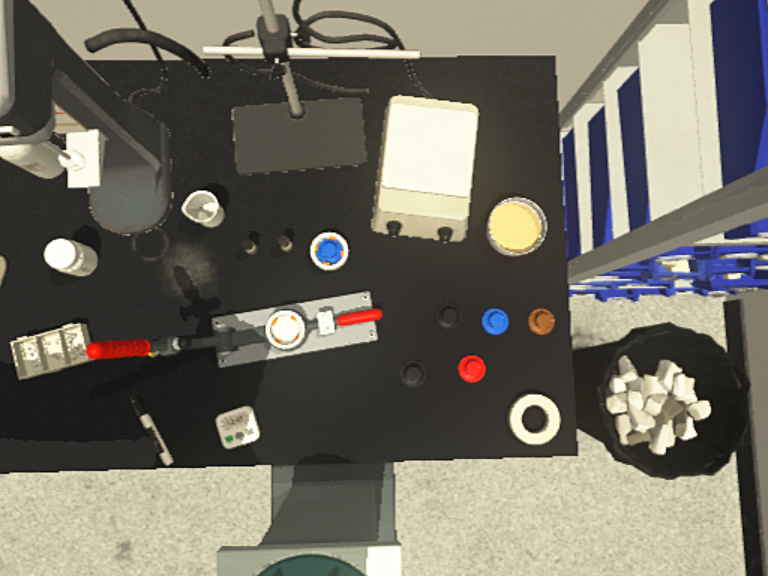

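The scene shows the open pliers (handle up, at about 210,300 in the 1.5x picture). The blue cap sits between look-alikes at (495,321) in the top picture, the cassette at (286,329), and the vials and finished cassette behind it. Next I refine the positions from the top cloud.

```bash
cat >> h.py <<'E'
def plate(P,c,rad=260):
    m=(abs(P[...,2]-10)<4)&(np.hypot(P[...,0]-c[0],P[...,1]-c[1])<rad)
    m=cv2.morphologyEx(m.astype(np.uint8),cv2.MORPH_OPEN,np.ones((3,3)))
    n,l,s,_=cv2.connectedComponentsWithStats(m); k=1+s[1:,4].argmax()
    return P[l==k]
def blue(im,P,c,rad=60):
    h=cv2.cvtColor(im,cv2.COLOR_RGB2HSV)
    m=(abs(h[...,0].astype(int)-107)<13)&(h[...,1]>130)&(h[...,2]>60)&(np.hypot(P[...,0]-c[0],P[...,1]-c[1])<rad)
    return m
E
python3 - <<'E'
from h import *
im=cv2.imread("top_raw.png")[:,:,::-1].copy(); P=np.load("top.npy")
q=plate(P,(540,40)); print("plate",len(q),cv2.minAreaRect(q[:,:2].astype(np.float32)))
m=blue(im,P,(531,-336),40); print("cap",m.sum(),P[m].mean(0),np.percentile(P[m],[2,98],axis=0))
w=P[205:232,178:203].reshape(-1,3); w=w[(w[:,2]>41)&(w[:,2]<50)]; print("cassette rim",len(w),cv2.minEnclosingCircle(w[:,:2].astype(np.float32)))
for n,(u,v) in dict(cap=(330,214),fin=(219,167),v1=(167,162),v2=(190,161),htop=(62,234)).items(): print(n,P[v,u].round())
print({n:{k:np.round(x,2) for k,x in r.calibration(n).items()} for n in("wrist",)})
E
```

```text
plate 879 ((503.7569885253906, 10.067108154296875), (36.80946350097656, 270.5362854003906), 8.5984525680542)
cap 254 [ 533.88917921 -339.50970037    9.1895621 ] [[ 5.12242204e+02 -3.62722981e+02 -8.17206286e-02]
 [ 5.55421604e+02 -3.18974544e+02  2.11583260e+01]]
cassette rim 211 ((527.6803588867188, 29.95233154296875), 32.75865173339844)
cap [ 533. -339.   16.]
fin [664. -46.  34.]
v1 [677.  88.  50.]
v2 [678.  28.  54.]
htop [493. 243. 302.]
{'wrist': {'fov_y': np.float64(60.25), 'cx': np.float64(257.93), 'cy': np.float64(191.15), 'tool_from_camera': array([[   0.  ,   -0.95,   -0.3 ,   83.88],
       [   1.  ,   -0.  ,    0.  ,    0.32],
       [  -0.  ,   -0.3 ,    0.95, -169.51],
       [   0.  ,    0.  ,    0.  ,    1.  ]])}}
```

```bash
cat >> h.py <<'E'
from scipy.spatial.transform import Rotation as Ro
a=np.radians(8.6); PX=np.array([-np.sin(a),np.cos(a),0]); PY=np.array([-PX[1],PX[0],0])
def quat(tilt=0):
    """tool x along pliers x, pointing down; tilt>0 leans tool z towards -pliers x"""
    z=np.array([0,0,-1.]); y=np.cross(z,PX)
    R=Ro.from_matrix(np.column_stack([PX,y,z]))
    return (Ro.from_rotvec(y*(tilt if np.dot(np.cross(y,z),PX)<0 else -tilt))*R).as_quat()
E
python3 - <<'E'
from h import *
p=r.observe()["ee_pos"]; r.line_to([p[0],p[1],420],max_speed=400)
r.move_pose([528,30,420],quat()); r.line_to([528,30,190],max_speed=300)
r.dwell(.2); im,P=cloud("wrist"); save(im,"w1"); np.save("w1.npy",P); cv2.imwrite("w1_raw.png",im[:,:,::-1])
print(r.observe()["q"],r.observe()["time"],r.observe()["ee_pos"])
z=P[...,2]; m=(abs(z-45.5)<3)&(np.hypot(P[...,0]-528,P[...,1]-30)<42)
w=P[m]; print(m.sum(),w.mean(0),cv2.minEnclosingCircle(w[:,:2].astype(np.float32)))
v,u=np.nonzero(m); print(u.min(),u.max(),v.min(),v.max())
q=plate(P,(528,30)); print(len(q),np.median(q[:,2]),cv2.minAreaRect(q[:,:2].astype(np.float32)))
E
```

```text
[ 1.27227387e-02  1.40679519e-01  2.09131040e+00  1.09027442e-05
  9.07555031e-01 -1.37453179e-01] 5.1333 [528.65399078  30.03048465 191.19138618]
1202 [527.3961574   32.31484399  44.17793744] ((527.27001953125, 31.639591217041016), 32.66951370239258)
223 288 143 207
5342 8.806615554028411 ((554.7422485351562, 28.600685119628906), (36.56845474243164, 272.5238037109375), 8.51973819732666)
```

View pics/w1.png

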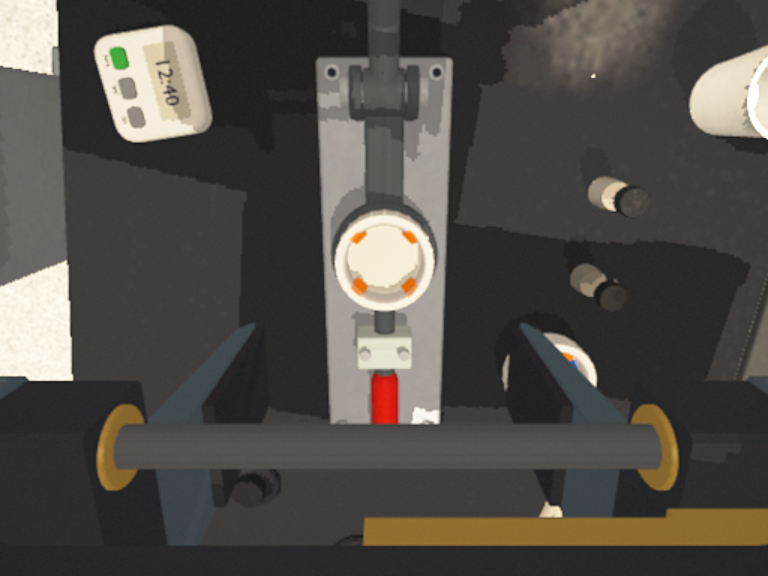

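The wrist view shows the cassette at (385,258), its hinge to the top of the image and no obstruction in the mouth. Next, the cap with the same orientation.

```bash
python3 - <<'E'
from h import *
r.line_to([528,-10,230],max_speed=300)
r.move_pose([534,-339.5,150],quat()); r.dwell(.3)
im,P=cloud("wrist"); save(im,"w2")
m=blue(im,P,(534,-339)); w=P[m]
print(m.sum(),w.mean(0),cv2.minEnclosingCircle(w[:,:2].astype(np.float32)))
print("z hist",np.histogram(w[:,2],bins=range(-4,24,2)))
b=w[w[:,2]>15]; print("boss",len(b),b.mean(0),cv2.minEnclosingCircle(b[:,:2].astype(np.float32)))
b=w[(w[:,2]<7)&(w[:,2]>0)]; print("flange",len(b),cv2.minEnclosingCircle(b[:,:2].astype(np.float32)))
o=r.observe();print(o["q"],o["time"],o["ee_pos"])
E
```

```text
1855 [ 534.98937992 -337.90449777   12.46587919] ((548.177001953125, -343.93341064453125), 38.190208435058594)
z hist (array([  9,  59,  52, 521, 454,  98,  20,  15,  11,  87, 472,  17,   0]), array([-4, -2,  0,  2,  4,  6,  8, 10, 12, 14, 16, 18, 20, 22]))
boss 608 [ 536.39300499 -339.69734467   29.66450261] ((554.6495971679688, -336.3594665527344), 33.80579376220703)
flange 1106 ((534.4830932617188, -340.6956787109375), 24.235979080200195)
[-6.02369845e-01  3.55992335e-01  1.90264706e+00 -1.86781050e-05
  8.82662242e-01 -7.53077966e-01] 7.1083 [ 534.24726219 -339.08774523  150.21779953]
```

View pics/w2.png

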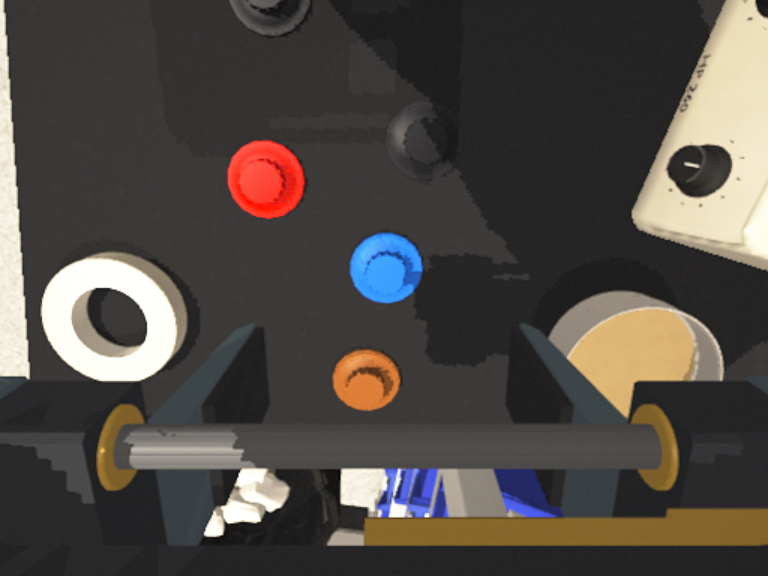

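The blue cap is at (386,268), clear of the red, black and brown look-alikes. Now I grip it.

```bash
python3 - <<'E'
from h import *
r.gripper_to(50); c=(534.5,-340.7)
r.line_to([*c,40],max_speed=200); print(r.line_to([*c,6.5],max_speed=60,guard=8))
print(r.observe()["ee_pos"]); r.gripper_to(15,25)
o=r.observe(); print(o["opening"],o["grasp_force"],o["ee_pos"],o["time"])
r.line_to([*c,150],max_speed=200)
r.dwell(.2); im,P=cloud("wrist"); save(im,"w3"); o=r.observe(); print(o["opening"],o["grasp_force"],o["contact_force"],o["time"])
E
```

```text
False
[ 534.55315918 -340.7165252     6.44046713]
25.00059859375638 25.000309646129608 [ 534.6164284 -340.7792397    6.7132383] 9.8
24.914038217682684 24.999906420707703 [-0.53694778 -0.14040279 -1.40716454] 10.9167
```

View pics/w3.png

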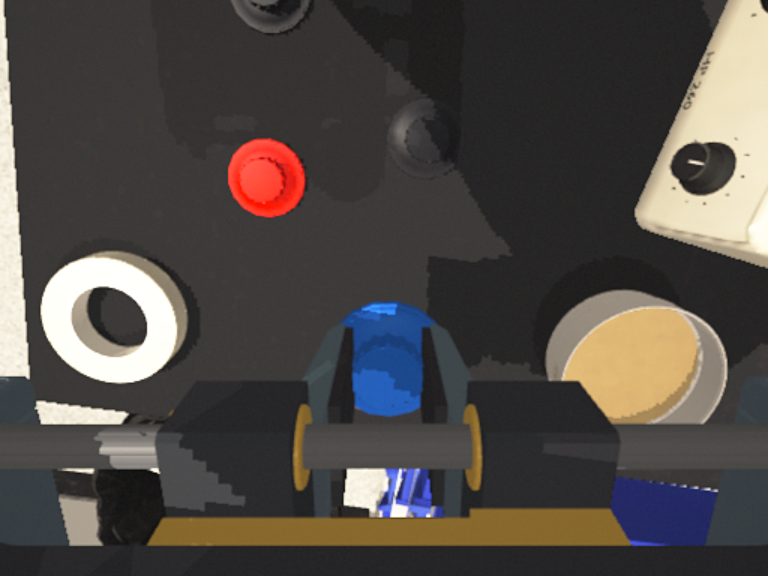

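```bash
python3 - <<'E'
from h import *
r.move_pose([529,-60,160],quat()); t=(527.3,31.6)
r.line_to([*t,90],max_speed=200); r.dwell(.2)
im,P=cloud("wrist"); save(im,"w4"); o=r.observe()
m=blue(im,P,t,40); w=(P[m]-o["ee_pos"]); w=w[(w[:,2]<10)&(w[:,2]>-25)]
fl=w[w[:,2]>-1]; print(o["ee_pos"],len(w),"front edge along PX",np.percentile(w@PX,[95,99]),"PY range",np.percentile(w@PY,[1,99]),"z",np.percentile(w[:,2],[2,50,98]))
z=P[...,2]; k=(abs(z-45)<4)&(np.hypot(P[...,0]-t[0],P[...,1]-t[1])<42)&~m
q=P[k]; print(k.sum(),"cassette PX max, PY range",np.percentile((q-[*t,0])@PX,[98,99.5]),np.percentile((q-[*t,0])@PY,[.5,99.5]))
E
```

```text
[527.76354975  30.97353293  90.66977592] 2443 front edge along PX [22.19875507 23.72324912] PY range [-15.52924001  13.57854343] z [-5.14380246 -0.82536369  9.96209727]
1548 cassette PX max, PY range [32.13084004 32.49947751] [-31.91330317  32.02438278]
```

View pics/w4.png

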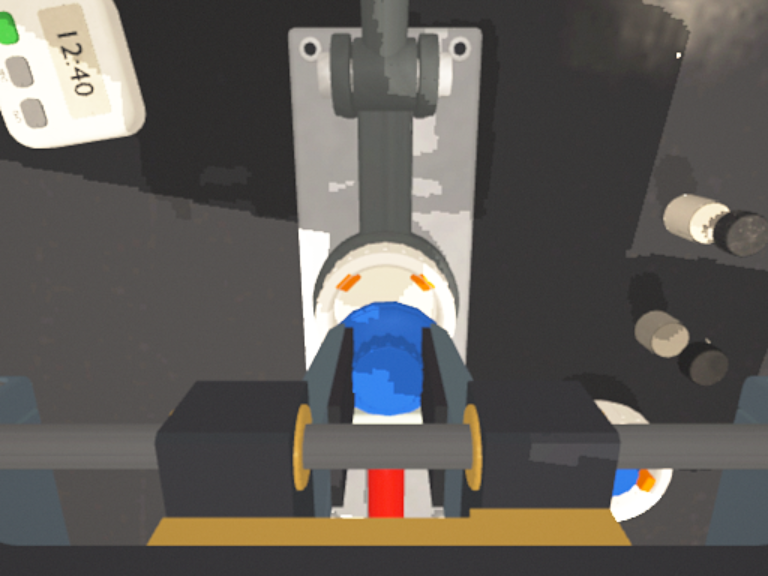

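The held cap at (388,355) is centred over the cassette and the measurements agree, so I lower it and let go.

```bash
python3 - <<'E'
from h import *
t=(527.3,31.6)
r.line_to([*t,56],max_speed=100); r.dwell(.2)
g=r.line_to([*t,46.5],max_speed=20,guard=3); o=r.observe(); print(g,o["ee_pos"],o["contact_force"])
r.gripper_to(34,25); r.dwell(.1); r.line_to([*t,100],max_speed=150); r.gripper_to(60)
r.line_to([*t,190],max_speed=300); r.dwell(.2)
im,P=cloud("wrist"); save(im[60:260,140:400],"w5",2.5); o=r.observe(); print(o["ee_pos"],o["time"])
m=blue(im,P,t,45); w=P[m]; b=w[(w[:,2]>38)&(w[:,2]<50)]; print("flange",len(b),np.median(b[:,2]),cv2.minEnclosingCircle(b[:,:2].astype(np.float32)))
A=np.c_[b[:,:2],np.ones(len(b))]; print("slope",np.linalg.lstsq(A,b[:,2],rcond=None)[0])
b=w[w[:,2]>54]; print("boss",len(b),np.median(b,0))
k=(abs(P[...,2]-45)<4)&(np.hypot(P[...,0]-t[0],P[...,1]-t[1])<42); print("rim",cv2.minEnclosingCircle(P[k][:,:2].astype(np.float32)))
E
```

```text
True [526.93317759  31.57393978  46.57921014] [0.31000706 0.27082515 1.87112645]
[526.60639682  31.56065233 188.84852241] 16.3917
flange 1080 44.98692365784227 ((527.7398071289062, 32.158687591552734), 23.475643157958984)
slope [-1.12963575e-02 -3.30084615e-02  5.21191588e+01]
boss 597 [527.29644084  32.36449977  57.6959888 ]
rim ((527.5331420898438, 31.74131965637207), 32.70932388305664)
```

View pics/w5.png

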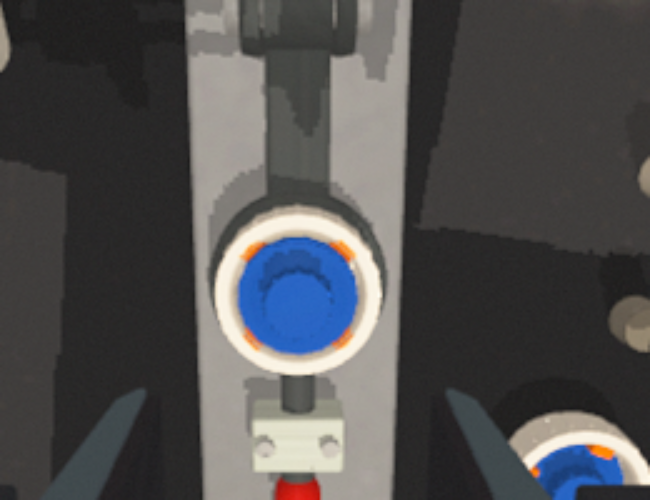

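The cap lies concentric and level in the mouth, with all four orange catches showing evenly around it. Next I push the handle over.

```bash
cat >> h.py <<'E'
C=np.array([527.4,31.7,0]); H=C+105*PX+[0,0,51]
def tip(q,s=225,lead=0):
    """TCP with the finger's lower front corner on the sleeve's back at s along the handle"""
    return H+PX*(-s*np.cos(q)+41.5*np.sin(q)+16)+np.array([0,0,s*np.sin(q)+41.5*np.cos(q)])
def st():
    o=r.observe(); f=np.array(o["contact_force"]); return np.round([*(np.array(o["ee_pos"])-H)@np.c_[PX,[0,0,1]],f@PX,f@PY,f[2],o["time"]],2)
E
python3 - <<'E'
from h import *
for q in np.arange(-.1,2,.3):
    if r.inverse_kinematics(tip(q),quat()) is None: print("no ik",q)
r.gripper_to(0,20)
r.line_to([527.4,31.7,430],max_speed=400)
s=H+PX*170; r.move_pose([s[0],s[1],430],quat()); r.line_to([s[0],s[1],285],max_speed=300); print(st())
for q in(1.7,1.57): r.line_to(tip(q,250),max_speed=120); print(q,st())
im,P=cloud("scene"); save(im[100:330,60:300],"s2",2.4)
E
```

```text
[169.54 235.31   0.39  -0.93   0.79  19.82]
1.7 [ 8.9510e+01  2.4271e+02 -2.6000e-01  5.4000e-01 -2.4000e-01  2.0640e+01]
1.57 [ 5.744e+01  2.500e+02  8.200e-01 -6.600e-01  8.000e-02  2.107e+01]
```

View pics/s2.png

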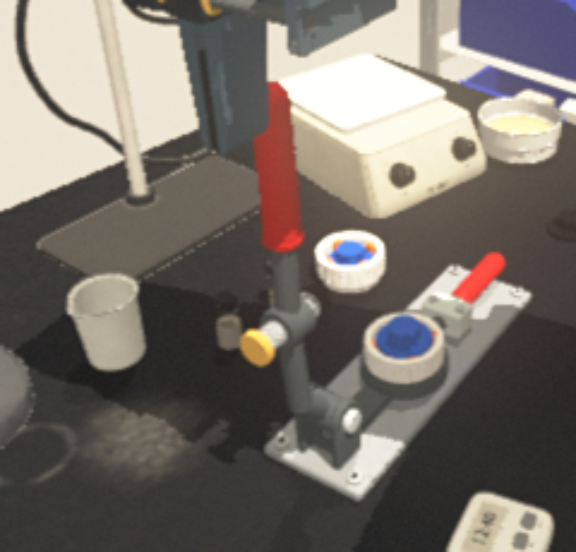

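The handle stands upright with the finger behind it (280,130), and the cap sits undisturbed in the mouth. I keep pushing it over.

```bash
python3 - <<'E'
from h import *
for q in(1.35,1.1,.85,.6,.45,.38):
    r.line_to(tip(q,225+25*max(0,min(1,(q-.6)/.97))),max_speed=130); print(q,st())
q=.38
F=[]
while q>0.0:
    q-=.01; r.line_to(tip(q),max_speed=30); x=st(); F.append(x[4]); print(round(q,3),x)
    if x[4]>7: break
E
```

```text
1.35 [  3.19 247.38  -0.28   0.52   0.27  21.68]
1.1 [-5.4610e+01  2.3084e+02  9.3000e-01  1.0000e-01  1.2400e+00  2.2300e+01]
0.85 [-1.0535e+02  2.0134e+02 -1.8000e-01  3.9000e-01  6.5000e-01  2.2900e+01]
0.6 [-146.16  161.26    0.51    0.77    1.75   23.49]
0.45 [-168.59  135.1     1.02    0.26    1.     23.91]
0.38 [-177.44  122.04    1.54    0.8     1.73   24.18]
0.37 [-1.7860e+02  1.2035e+02 -3.0000e-02  2.9000e-01  1.4900e+00  2.4430e+01]
0.36 [-180.    118.12    1.25   -0.62    0.53   24.68]
0.35 [-1.8121e+02  1.1602e+02  9.2000e-01  1.7000e-01  5.0000e-01  2.4930e+01]
0.34 [-1.8237e+02  1.1405e+02  9.0000e-02  7.5000e-01  5.3000e-01  2.5180e+01]
0.33 [-183.51  112.07    0.31   -0.61    1.4    25.43]
0.32 [-184.58  110.06    0.3     0.7     1.52   25.68]
0.31 [-185.67  108.04    0.32   -0.44    1.73   25.93]
0.3 [-186.75  106.02    1.06   -1.62    1.37   26.18]
0.29 [-1.8780e+02  1.0398e+02  3.1000e-01  1.2000e-01  1.5500e+00  2.6430e+01]
0.28 [-1.8881e+02  1.0196e+02  1.8000e-01  5.7000e-01  2.2100e+00  2.6680e+01]
0.27 [-189.84   99.88    0.75    0.2     1.12   26.93]
0.26 [
[... 835 characters left out ...]
0.12 [-202.45   68.09    0.97   -1.31    3.72   30.68]
0.11 [-2.0311e+02  6.5960e+01  6.0000e-02  2.1000e-01  4.1400e+00  3.0930e+01]
0.1 [-203.74   63.82    1.98   -0.22    4.89   31.18]
0.09 [-204.34   61.66    1.69   -0.46    5.07   31.43]
0.08 [-204.95   59.51    2.22    0.45    6.77   31.68]
0.07 [-205.5    57.34    0.67   -0.6     4.08   31.93]
0.06 [-2.061e+02  5.504e+01  1.300e+00 -5.000e-02  6.560e+00  3.218e+01]
0.05 [-206.62   52.91   -0.34    0.43    2.86   32.43]
0.04 [-207.2    50.35    0.53   -0.77    1.39   32.68]
0.03 [-207.71   48.04   -1.21   -0.63    2.51   32.93]
0.02 [-208.15   45.97    0.23    1.02    6.14   33.18]
0.01 [-208.61   43.93    1.78    2.63    9.48   33.43]
```

```bash
python3 - <<'E'
from h import *
r.dwell(.2); print(st())
q=.01
for _ in range(12):
    q-=.003; r.line_to(tip(q),max_speed=15); r.dwell(.05); x=st(); print(round(q,3),x)
    if x[4]>14.5: break
im,P=cloud("scene"); save(im[150:330,100:300],"s3",3)
E
```

```text
[-208.58   43.99    1.02    1.81    9.84   33.63]
0.007 [-208.7    43.36    0.77    2.96   11.75   33.93]
0.004 [-208.84   42.78    2.77    2.6    11.16   34.23]
0.001 [-208.95   42.16    1.71    3.94   15.12   34.53]
```

View pics/s3.png

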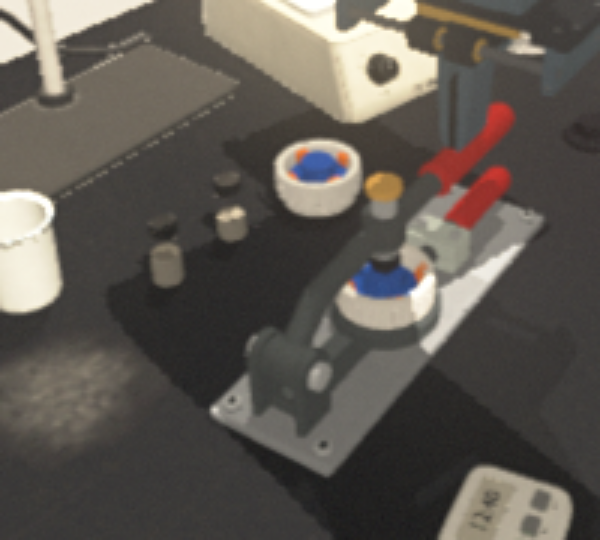

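The picture shows the cap sunk below the rim with orange catches over its edge, and two force drops were felt. I back off along the arc and inspect.

```bash
python3 - <<'E'
from h import *
for q in(.3,.6,.9,1.2,1.5): r.line_to(tip(q,225+25*max(0,min(1,(q-.6)/.97))),max_speed=220)
print(st())
r.line_to(H+PX*175+[0,0,240],max_speed=250); print(st())
r.dwell(.3); im,P=cloud("scene"); a=im[150:330,100:300].copy()
im2,P2=cloud("top"); b=im2[190:250,140:240]; t=cv2.resize(b,(500,300),interpolation=cv2.INTER_CUBIC)
cv2.imwrite("pics/s4.png",np.hstack([cv2.resize(a,(300,270)),t[:270]])[:,:,::-1])
m=blue(im2,P2,(527.4,31.7),30); w=P2[m]; print("top blue",len(w),np.percentile(w[:,2],[5,20,50,80,95]) if len(w) else "")
h=cv2.cvtColor(im2,cv2.COLOR_RGB2HSV); m=((h[...,0]<6)|(h[...,0]>174))&(h[...,1]>150)&(P2[...,2]>100)&(abs(P2[...,0]-500)<60); w=P2[m]; print("sleeve",len(w),((w-H)@PX).min() if len(w) else 0,((w-H)@PX).max() if len(w) else 0,w[:,2].max() if len(w) else 0)
E
```

```text
[ 3.927e+01  2.496e+02  1.100e-01  3.100e-01 -1.400e-01  3.692e+01]
[ 1.7380e+02  2.3972e+02 -1.0000e-02  6.9000e-01  8.0000e-02  3.7610e+01]
top blue 225 [33.28683771 35.44543727 38.33950747 48.15165485 50.2798671 ]
sleeve 402 49.168471347844886 88.01135009637186 314.8178862453487
```

View pics/s4.png

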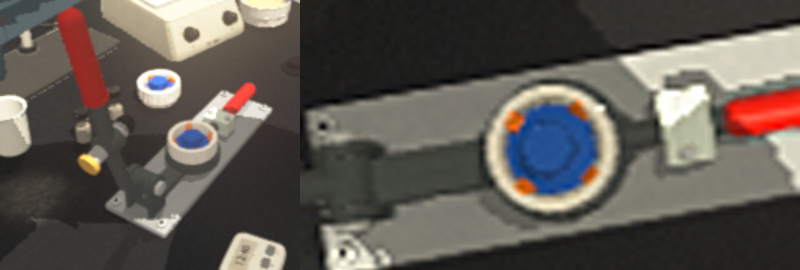

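All four catches show evenly over the flange, the boss top is near the 48 mm expected, and the handle is up. One last numeric check with the wrist camera.

```bash
python3 - <<'E'
from h import *
p=H+PX*175; r.line_to([p[0],p[1],430],max_speed=400)
r.move_pose([528,30,430],quat()); r.line_to([528,30,190],max_speed=300); r.dwell(.2)
im,P=cloud("wrist"); t=C
m=blue(im,P,t,45); w=P[m]; b=w[(w[:,2]>28)&(w[:,2]<39)]; print("flange",len(b),np.median(b[:,2]))
A=np.c_[b[:,:2]-t[:2],np.ones(len(b))]; print("slope",np.linalg.lstsq(A,b[:,2],rcond=None)[0])
b=w[w[:,2]>44]; print("boss",len(b),np.median(b,0))
k=(abs(P[...,2]-45)<4)&(np.hypot(P[...,0]-t[0],P[...,1]-t[1])<42); print("rim z",np.median(P[k][:,2]),cv2.minEnclosingCircle(P[k][:,:2].astype(np.float32)))
h=cv2.cvtColor(im,cv2.COLOR_RGB2HSV); d=P-t
o=(abs(h[...,0].astype(int)-13)<8)&(h[...,1]>150)&(h[...,2]>120)&(np.hypot(d[...,0],d[...,1])<32)
x,y=(d@PX)[o],(d@PY)[o]; rr=np.hypot(x,y); an=np.degrees(np.arctan2(y,x))%360
for c in range(4):
    s=(an//90==c); print(c,s.sum(),np.median(an[s]) if s.any() else "",np.percentile(rr[s],[5,50,95]).round(1) if s.any() else "", np.median(P[o][s][:,2]) if s.any() else "")
print(st())
E
```

```text
flange 850 34.19079836219443
slope [-5.87699918e-03  1.82381173e-02  3.42917515e+01]
boss 550 [527.26262837  33.61411668  46.74123591]
rim z 44.44655823656163 ((527.2407836914062, 31.618268966674805), 32.720272064208984)
0 1875 25.699270259505514 [22.3 25.5 31.3] 297.16364601617306
1 64 134.50241676434018 [21.1 23.5 26.9] 38.942939928343975
2 66 226.96095785819784 [21.3 23.7 27.1] 39.59351171164414
3 2318 332.935708251336 [22.5 25.6 31.3] 296.56064547314776
[-1.0683e+02  1.4015e+02  6.0000e-02  1.4900e+00 -1.1000e-01  4.0800e+01]
```

```bash
python3 - <<'E'
from h import *
im,P=cloud("wrist"); d=P-C; h=cv2.cvtColor(im,cv2.COLOR_RGB2HSV)
o=(abs(h[...,0].astype(int)-13)<8)&(h[...,1]>150)&(h[...,2]>120)&(np.hypot(d[...,0],d[...,1])<32)&(P[...,2]<60)
x,y=(d@PX)[o],(d@PY)[o]; rr=np.hypot(x,y); an=np.degrees(np.arctan2(y,x))%360
R=[np.percentile(rr[an//90==c],[5,50,95]) if (an//90==c).any() else [99]*3 for c in range(4)]
print(np.round(R,1),[(an//90==c).sum() for c in range(4)])
if max(v[0] for v in R)<23:
    r.line_to([528,30,300],max_speed=200); r.dwell(.3); print(st()); print(r.hand_in())
E
```

```text
[[21.5 24.2 27.2]
 [21.1 23.1 26.3]
 [21.4 24.2 27.4]
 [22.8 25.1 27.6]] [np.int64(47), np.int64(63), np.int64(72), np.int64(41)]
[-1.0674e+02  2.4813e+02 -1.9000e-01  9.9000e-01 -8.2000e-01  4.1850e+01]
the job is handed in; nothing more can be done
None
```

I closed the cassette and handed the job in at about 42 s. The cap measures seated and level, with all four catches over its flange. The pliers' handle is back up, and the vials and finished cassette showed no sign of being touched. The verdict was not reported back to me.

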